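# Set up the honing jig: stone on its rest, gauge arm drawn to the long mark and held

### The job

Get the honing jig ready: lay the grey whetstone flat and centred on the jig's narrow raised rest, between its two end stops, and let go of it (set it down, do not drop it). Then squeeze the two lock buttons on the sides of the telescoping gauge arm's grip head, draw the arm out of its housing until its pointer stands at the one long mark of the scale, and finish there still squeezing and holding the head, so that a blade can be set against it. Leave the sanding block, the thread spool and the bone folder where they are.

Things in the scene. Friction and masses are not known exactly. Their poses are not given: they have to be found in the camera images.
- whetstone: plain grey whetstone, 50 (its x) x 140 (its y) x 22 (z) mm, 0.3 to 0.45 kg, loose on the bench to the left; origin at the centre of its underside, z up. Grasp it across its 50 mm width. (From the right side of the bench, draw the arm back before swinging left: a bench lamp overhangs there)
- honing_jig: plywood base 210 (x) x 260 (y) x 12 mm, fixed; origin at the centre of its underside, z up. Stone rest along its y at x = +60 mm; gauge arm along y at x = -60 mm. The arm's grey housing (44 x 85 mm, 70 mm high) is at the +y end; the arm draws out to -y over a channel 46 mm wide, top 26 mm above the bench; on the channel's -x side a white scale strip, top at 25 mm, marked every 10 mm
- rest_top (a point): centre of the upper face of the stone rest, a dark steel rail 24 mm wide (jig x) and 168 mm long (jig y), its upper face 55 mm above the bench. At each end a stop 8 mm high and 24 mm wide; 152 mm between the stops. Axes as the jig's. 120 mm from the gauge arm's line
- grip_head: black head at the arm's end, 34 (x) x 50 (y) x 36 (z) mm; origin at its centre, 52 mm above the bench; axes as the jig's. Amid its -x and +x sides, at the origin's height, a steel lock button 24 mm long (y), 26 mm high: 54 mm over both when free, 42 mm squeezed. Room for fingertips down to 30 mm above the bench. A stop plate 50 mm wide (x) is on its -y face, to 30 mm from the origin
- gauge_arm (a joint): how far the arm is drawn out of its housing, m: starts parked at 0 to 0.002, 0.08 fully out; grows towards the jig's -y; the pointer is at the long mark at 0.060. Parked, a catch on each button blocks the arm after 2 to 4 mm; with both squeezed it slides with about 1 N, and a button let go on the way drags on the channel
- near_button (a joint): lock button on the jig's -x side of the head, m: 0 free, 0.006 fully pressed towards +x; spring, 6 N at the start and 8.5 N fully pressed; its catch is clear from 0.0025 on
- far_button (a joint): the same on the jig's +x side, pressed towards -x
- long_mark (a point): middle of the long mark (18 mm long, the others 7 mm) on the upper face of the scale strip; axes as the jig's
- pointer_tip (a point): underside of the pointer, a thin steel bar that reaches from the head over the scale strip, 20 mm to -y of the head's origin; it is at the mark when its y in the jig's frame equals that of the long mark; axes as the jig's
- sand_block: wooden sanding block with a grit underside, 46 x 92 x 32 mm, loose on the bench to the left, origin at the centre of its underside; leave alone
- bench_spool: small wooden spool of tan thread standing upright, 40 mm in diameter and height, origin at the centre of its underside; leave alone
- bone_folder: flat ivory-coloured bone folder, 27 x 170 x 8 mm, origin at the centre of its underside; leave alone

How it is judged:
By the outcome, as a careful person would: the job done as asked, in the order asked, and still so for the second after the job is handed in, while the arm keeps its last pose, push and grip.
It also fails if it takes over 54 s, if anything falls off the work surface, if the arm or the gripper's body presses on something with over 40 N, if the wrist force passes 120 N, or if a joint passes its speed limit or range.

### The arm

A 6-joint arm with a two-finger parallel gripper is mounted at the origin on the work surface; the furniture and walls round the work are solid. World frame = base frame: x ahead of the robot, y to its left, z up, the work surface at z = 0. Lengths are in m, angles in rad, forces in N, time in s.
With the tool pointing down it reaches from about 0.325 to 0.85 m from the base axis. Payload 4.4 kg.
Tool frame: the origin (TCP) lies at the very end of the fingers, on their centre line; the grasp point (between the pads) lies 19 mm behind it; z points along the fingers, y is the line along which they close (so a half turn about z gives the same grasp; the last joint's range is limited). The gripper opens to 94 mm and grips with 3 to 60 N. Pads are 16 mm wide; open, the fingers measure 119 mm over their backs; the gripper's body (75 mm by 177 mm) begins 78 mm behind the grasp point.
Start: joints at [1.028, 0.207, 1.542, -0, 1.393, -0.15], TCP at [0.22, 0.531, 0.205] pointing down, gripper open.
Joint ranges: [-2.73, 2.73], [-0.86, 2.22], [0.23, 2.46], [-1.11, 4.25], [0.08, 2.63], [-2.82, 2.82]. Speed limits (rad/s): [2.79, 2.79, 3.14, 3.14, 3.14, 3.14].

### API

Orientations are given as a unit quaternion [x, y, z, w].
In Python, from plant import manip gives the robot as it stands.
- The arm moves only by the tool nudge_tcp, called after "Request:" by a JSON object that holds its "fn" and its "kwargs", one argument or row to a line. Schema: {"type":"object","properties":{"offsets":{"type":"array","items":{"type":"array","items":{"type":"array","items":{"type":"number"},"minItems":6,"maxItems":6},"minItems":1,"maxItems":10},"minItems":1,"maxItems":1},"aperture":{"type":"number"},"squeeze":{"type":"number"},"only":{"type":"string"},"quiet":{"type":"boolean"},"lines":{"type":"string"}},"required":["offsets"],"additionalProperties":false}. offsets is a list that holds a single list of rows (three levels of brackets), with 1 to 10 rows, each of 6 numbers: dx, dy, dz in m, then a rotation vector rx, ry, rz in rad; each row is the pose to reach, as a shift and turn from the pose commanded when the call began, along the tool's axes at that moment; what a row does not reach only later rows make up. A row lasts 1/8 s, in which the tool goes at most 0.0625 m and 0.188 rad, less where a joint would pass 70% of its speed; a pose out of reach is approached as far as the arm can. aperture is the opening from 0.0 (shut) to 1.0 (fully open), set as the call begins (left out keeps the last). The fingers move at their own pace and stop on an object; squeeze is the grip in N (left out, the last holds). Time passes only in rows, so rows that do not move let the fingers close. The tool returns the time, the measured TCP pose, the force, the opening and the grip force at its end. only (a regular expression) keeps the lines of the reply that match it, lines (a string "A,B") keeps lines A to B, and quiet returns only ok. Input that does not fit is refused with a message, and nothing moves.
- manip.state(): the state, without advancing time (a new reading comes with each control period).
- manip.grab_frame(name): name is "side" or "top" or "wrist"; returns a dict with "frame" (400x640x3 uint8, red, green, blue), "mtx" (3x3 intrinsics, pixels), "R" (3x3) and "t" (3): a world point X has camera coordinates R X + t; the wrist camera has in their place "hand_eye" (4x4, takes a point from camera to tool coordinates, whose origin is the TCP and whose axes are the flange's). Camera axes: x right, y down, z forward; pixel columns grow to the right and rows downward; lengths in m; the calibration is good to about 2 mm. A picture is of the moment at which its call begins: read the wrist's pose just before it. There is no depth.
- manip.job_done(): hands the job in; it is judged then, once.
The state is a dict: "time_s": time; "joints": joint angles; "qvel": joint speeds; "joint_efforts": joint torques, N m; "position": TCP position; "eef_rot": TCP orientation; "wrist_force": force on the tool from outside, world axes, zero at the start; "moment": the same for the moment, N m; "grip_width": opening from 0.0 (shut) to 1.0 (fully open); "grip_force": force on a finger pad.
Only numpy, scipy, OpenCV 4.12 (cv2) and the standard library are available. Lean on these libraries where they do the work, as an engineer would, in place of code of your own. Each camera call takes 0.05 s, during which the arm holds its last target. There are 200 camera calls.

## Working session

There is one attempt and no reset: what is moved stays moved. The work goes in short steps, Python scripts to look and compute and a tool call to move; the robot and the scene stay as the last step left them, time stands still between calls to the robot, and variables do not carry over. Pictures are saved under pics/ and viewed, at most 10 in all, crops included, and the job is handed in when it is done.

```bash
ls; mkdir -p pics; cat > h.py <<'E'
import numpy as np, cv2
from scipy.spatial.transform import Rotation as Ro
from plant import manip
def grab(n,name=None):
    s=manip.state(); f=manip.grab_frame(n)
    if name: cv2.imwrite('pics/'+name,cv2.cvtColor(f['frame'],cv2.COLOR_RGB2BGR))
    if 'hand_eye' in f:
        T=np.eye(4);T[:3,:3]=Ro.from_quat(s['eef_rot']).as_matrix();T[:3,3]=s['position']
        C=T@np.array(f['hand_eye']); f['R']=C[:3,:3].T; f['t']=-C[:3,:3].T@C[:3,3]
    return f
def ray(f,uv):
    R=np.array(f['R']);t=np.array(f['t'])
    d=R.T@np.linalg.inv(f['mtx'])@np.array([uv[0],uv[1],1.]); return -R.T@t,d
def onz(f,uv,z):
    c,d=ray(f,uv); return c+d*(z-c[2])/d[2]
def tri(obs):
    A=np.zeros((3,3));b=np.zeros(3)
    for f,uv in obs:
        c,d=ray(f,uv);d=d/np.linalg.norm(d);P=np.eye(3)-np.outer(d,d);A+=P;b+=P@c
    X=np.linalg.solve(A,b); return X
def proj(f,X):
    p=np.array(f['mtx'])@(np.array(f['R'])@np.array(X)+np.array(f['t'])); return p[:2]/p[2]
E
python3 - <<'E'
from h import *
import pickle
F={n:grab(n,n+'0.png') for n in('side','top','wrist')}
pickle.dump(F,open('f0.pkl','wb'))
s=manip.state();print(s)
a=np.vstack([F['side']['frame'],F['top']['frame']]);
for n in F:
  f=F[n];print(n,-np.array(f['R']).T@f['t'],np.array(f['mtx'])[0,0])
E
```

```text
pics
plant.py
{'time_s': 0.15, 'joints': array([ 1.02847209e+00,  2.07214086e-01,  1.54263111e+00, -5.68176752e-06,
        1.39352888e+00, -1.50455993e-01]), 'qvel': array([ 0.00130176, -0.0029876 , -0.0051283 , -0.00078045,  0.00258115,
        0.00189626]), 'joint_efforts': array([ 9.83208702e-04, -3.71311390e+01, -2.81809813e+01,  6.98905578e-02,
        3.27654323e-02, -8.49344360e-05]), 'position': array([0.21925615, 0.5308633 , 0.20456082]), 'eef_rot': array([ 1.94682296e-01,  9.80865949e-01, -8.38757499e-04, -2.99771156e-04]), 'wrist_force': array([-0.02581012,  0.32148265, -0.40440406]), 'moment': array([-0.04769401,  0.045745  ,  0.00190748]), 'grip_force': 0.0, 'grip_width': 0.9989172830872896}
side [ 0.6171629  -0.52994467  0.78744826] 470.4024865055652
top [0.32424553 0.01009868 1.33422416] 503.4722121018974
wrist [0.14626323 0.56116734 0.38354024] 356.35059641300074
```

View pics/top0.png

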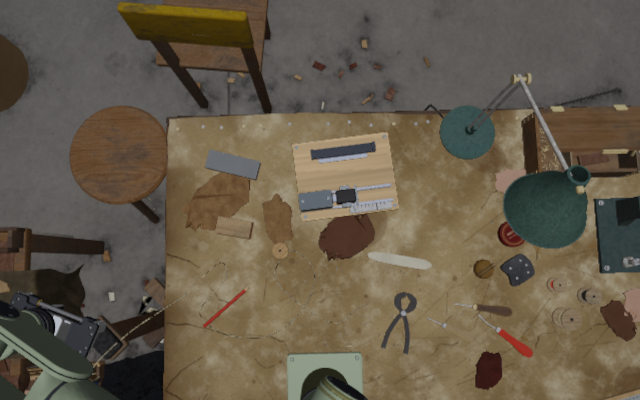

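View pics/wrist0.png

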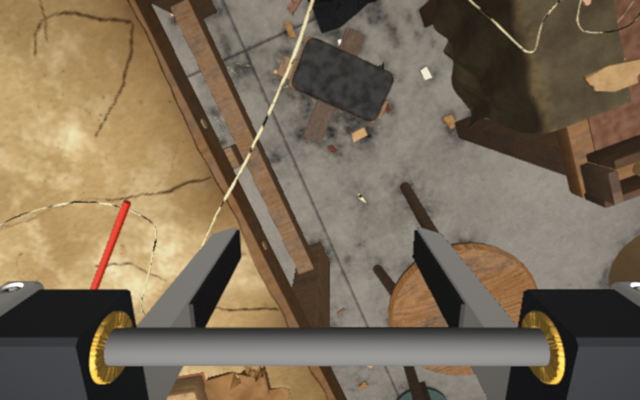

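View pics/side0.png

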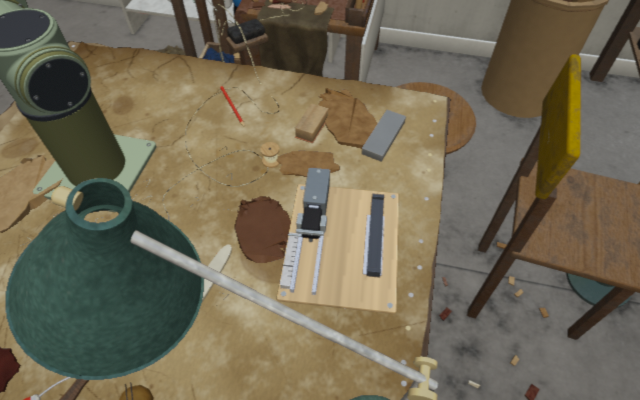

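Top view: stone about (233,165), jig about (345,177), rest (343,152), head (346,196), lamp shade (545,208). The side view shows the same stone at (384,135), head at (313,215) and rest at (375,235).

```bash
python3 - <<'E'
from h import *
import pickle
F=pickle.load(open('f0.pkl','rb'))
def seg(f,box,lo,hi):
    x0,y0,x1,y1=box
    h=cv2.cvtColor(f['frame'],cv2.COLOR_RGB2HSV)[y0:y1,x0:x1]
    m=cv2.inRange(h,lo,hi); m=cv2.morphologyEx(m,cv2.MORPH_OPEN,np.ones((3,3)))
    c=max(cv2.findContours(m,cv2.RETR_EXTERNAL,cv2.CHAIN_APPROX_NONE)[0],key=cv2.contourArea)
    r=cv2.minAreaRect(c+np.array([x0,y0])); return r
t,s=F['top'],F['side']
for n,f,px in(('stone',t,(233,165)),('rest',t,(343,152)),('head',t,(346,196)),('stone',s,(384,135))):
    print(n,cv2.cvtColor(f['frame'],cv2.COLOR_RGB2HSV)[px[1],px[0]])
r=seg(t,(200,145,265,185),(95,20,60),(130,120,200));print('stone',r)
B=np.array([onz(t,p,.022) for p in cv2.boxPoints(r)]);print(B.round(4),B.mean(0)); print([np.linalg.norm(B[i]-B[i-1]).round(4) for i in range(4)])
r=seg(t,(300,135,385,165),(95,20,10),(130,255,90));print('rest',r)
B=np.array([onz(t,p,.055) for p in cv2.boxPoints(r)]);print(B.round(4),B.mean(0)); print([np.linalg.norm(B[i]-B[i-1]).round(4) for i in range(4)])
a=cv2.resize(t['frame'][125:230,285:405],None,fx=4.,fy=4,interpolation=cv2.INTER_CUBIC)
b=cv2.resize(s['frame'][105:310,270:415],None,fx=2,fy=2,interpolation=cv2.INTER_CUBIC)
H=max(a.shape[0],b.shape[0]);p=lambda i:np.pad(i,((0,H-i.shape[0]),(0,0),(0,0)))
im=np.hstack([p(a),p(b)]);print(im.shape);cv2.imwrite('pics/c1.png',im[:,:,::-1])
R=t['R'];print(np.round(R,3))
st=manip.state();print(Ro.from_quat(st['eef_rot']).as_matrix().round(3)); print(np.array(F['wrist']['hand_eye']).round(4))
E
```

```text
stone [109  18 113]
rest [111  48  74]
head [140  15  51]
stone [101  15 134]Traceback (most recent call last):
  File "<stdin>", line 13, in <module>
  File "<stdin>", line 8, in seg
ValueError: max() iterable argument is empty
```

```bash
cat >> h.py <<'E'
def seg(f,box,lo,hi,k=3):
    x0,y0,x1,y1=box
    h=cv2.cvtColor(f['frame'],cv2.COLOR_RGB2HSV)[y0:y1,x0:x1]
    m=cv2.inRange(h,lo,hi); m=cv2.morphologyEx(m,cv2.MORPH_OPEN,np.ones((k,k)))
    c=max(cv2.findContours(m,cv2.RETR_EXTERNAL,cv2.CHAIN_APPROX_NONE)[0],key=cv2.contourArea)
    return cv2.minAreaRect(c+np.array([x0,y0]))
def show(n,f,r,z):
    B=np.array([onz(f,p,z) for p in cv2.boxPoints(r)]); L=[np.linalg.norm(B[i]-B[i-1]) for i in range(4)]
    i=int(np.argmax(L[:2])); d=B[i]-B[i-1]; d=d*np.sign(d[1]); 
    print(n,'px',np.round(r[0],1),'ctr',B.mean(0).round(4),'LxW',np.round([max(L),min(L)],4),'long-axis yaw from +y (deg, ccw)',np.degrees(np.arctan2(-d[0],d[1])).round(2))
E
python3 - <<'E'
from h import *
import pickle
F=pickle.load(open('f0.pkl','rb'))
t,s=F['top'],F['side']
rt=seg(t,(200,145,265,185),(90,8,60),(140,120,200)); show('stone',t,rt,.022)
rs=seg(s,(355,105,410,165),(90,8,60),(140,120,220)); show('stone side',s,rs,.018)
r=seg(t,(300,135,385,165),(95,20,10),(130,255,95)); show('rest',t,r,.055)
r2=seg(s,(360,185,390,280),(95,20,10),(130,255,95)); show('rest side',s,r2,.055)
print('tri rest',tri([(t,r[0]),(s,r2[0])]),'tri stone',tri([(t,rt[0]),(s,rs[0])]))
a=cv2.resize(t['frame'][125:230,285:405],None,fx=4.,fy=4,interpolation=cv2.INTER_CUBIC)
b=cv2.resize(s['frame'][105:310,270:415],None,fx=2,fy=2,interpolation=cv2.INTER_CUBIC)
H=max(a.shape[0],b.shape[0]);p=lambda i:np.pad(i,((0,H-i.shape[0]),(0,0),(0,0)))
im=np.hstack([p(a),p(b)]);print(im.shape);cv2.imwrite('pics/c1.png',im[:,:,::-1])
print(np.round(t['R'],3))
st=manip.state();print(Ro.from_quat(st['eef_rot']).as_matrix().round(3)); print(np.array(manip.grab_frame('wrist')['hand_eye']).round(4))
E
```

```text
stone px [232.1 164.3] ctr [0.5873 0.2314 0.022 ] LxW [0.1354 0.0472] long-axis yaw from +y (deg, ccw) -14.94
stone side px [383.7 132.1] ctr [0.5901 0.2343 0.018 ] LxW [0.1457 0.0467] long-axis yaw from +y (deg, ccw) -13.48
rest px [343.  150.8] ctr [ 0.6095 -0.0617  0.055 ] LxW [0.1645 0.0233] long-axis yaw from +y (deg, ccw) 6.1
rest side px [375.1 234. ] ctr [ 0.612  -0.0592  0.055 ] LxW [0.1692 0.0194] long-axis yaw from +y (deg, ccw) 7.05
tri rest [ 0.61156704 -0.0615458   0.05010658] tri stone [0.58894023 0.2323626  0.01694157]
(420, 770, 3)
[[-0.023 -1.     0.002]
 [-0.993  0.023 -0.113]
 [ 0.113 -0.004 -0.994]]
[[-0.924  0.382 -0.001]
 [ 0.382  0.924 -0.002]
 [ 0.    -0.002 -1.   ]]
[[ 9.000e-04 -9.621e-01 -2.728e-01  7.900e-02]
 [ 1.000e+00  1.100e-03 -6.000e-04 -1.000e-04]
 [ 8.000e-04 -2.728e-01  9.621e-01 -1.791e-01]
 [ 0.000e+00  0.000e+00  0.000e+00  1.000e+00]]
```

View pics/c1.png

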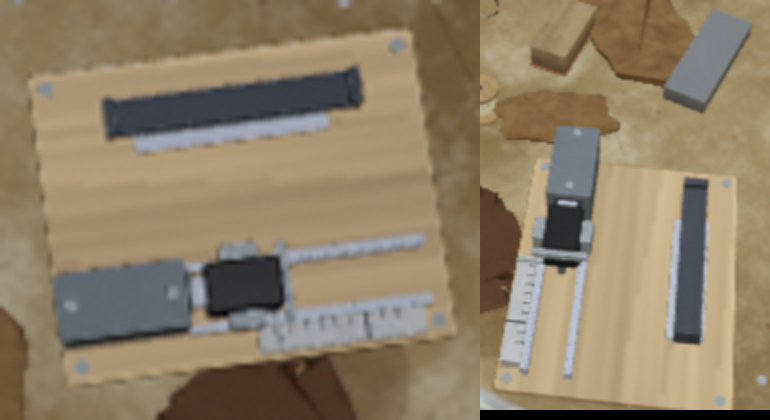

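Crop: the housing is at the left (+y) end, and the head is between the two buttons at (243,285) in the crop. The long mark is at about (367,325), and the rail runs from (105,118) to (360,87). Next I move above the stone for a wrist look.

```bash
cat >> h.py <<'E'
def go(P,yaw=None):
    "tool-axes shift and turn to reach TCP P, pointing down, closing axis at yaw deg"
    s=manip.state(); R=Ro.from_quat(s['eef_rot']); d=R.as_matrix().T@(np.array(P)-s['position'])
    y=np.radians(yaw); c,sn=np.cos(y),np.sin(y)
    Rt=Ro.from_matrix(np.array([[-sn,c,0],[c,sn,0],[0,0,-1.]]))
    print('row',d.round(4),(R.inv()*Rt).as_rotvec().round(4),'dist',np.linalg.norm(d).round(3))
E
python3 -c "
from h import *
go([.588,.225,.22],-14)"
```

```text
row [-0.4576 -0.1421 -0.0152] [-1.3000e-03  9.0000e-04  1.4234e+00] dist 0.479
```

Request:
{"fn": "nudge_tcp", "kwargs": {
  "offsets": [
    [[-0.06,-0.02,-0.015,0,0,0.18],[-0.12,-0.04,-0.015,0,0,0.36],[-0.17,-0.055,-0.015,0,0,0.54],[-0.23,-0.07,-0.015,0,0,0.72],[-0.29,-0.09,-0.015,0,0,0.9],[-0.34,-0.105,-0.015,0,0,1.07],[-0.4,-0.125,-0.015,0,0,1.25],[-0.458,-0.142,-0.015,0,0,1.423],[-0.458,-0.142,-0.015,0,0,1.423],[-0.458,-0.142,-0.015,0,0,1.423]]
  ],
  "aperture": 1.0
}}

```text
time_s: 1.45
position: [0.5881, 0.2253, 0.2199]
eef_rot: [0.788, 0.616, -0.001, -0.001]
wrist_force: [0.4, 0.3, -0.3]
grip_width: 1.0
grip_force: 0.0
```

```bash
python3 - <<'E'
from h import *
import pickle
f=grab('wrist','w1.png');pickle.dump(f,open('f1.pkl','wb'))
print(proj(f,[.589,.232,.022]),proj(f,[.6115,-.06,.055]))
go([.588,.225,.22],-14)
E
```

```text
[325.78629616 161.45703951] [402.70281375 395.60002294]
row [-0.0009  0.0006  0.    ] [-0.0014  0.0001  0.0018] dist 0.001
```

View pics/w1.png

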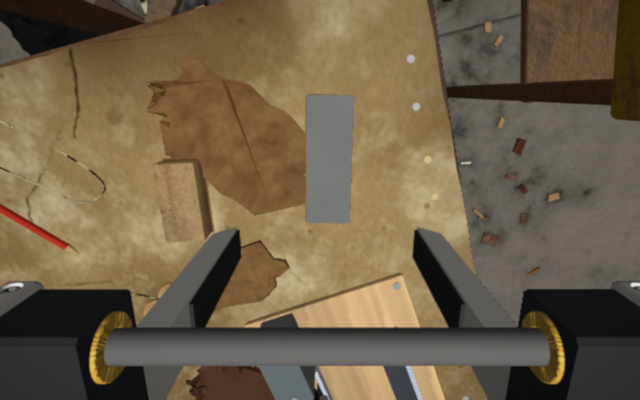

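The wrist view shows the stone at (329,158), nearly aligned with the tool, with the sanding block clear on the left at (182,200).

```bash
python3 - <<'E'
from h import *
import pickle
F=pickle.load(open('f0.pkl','rb'));f=pickle.load(open('f1.pkl','rb'))
print(cv2.cvtColor(f['frame'],cv2.COLOR_RGB2HSV)[158,329])
r=seg(f,(290,80,370,240),(90,8,60),(140,120,220),5); print(r); show('stone',f,r,.022)
rt=seg(F['top'],(200,145,265,185),(90,8,60),(140,120,200)); print('tri',tri([(f,r[0]),(F['top'],rt[0])]))
go([.588,.232,.08],-14)
E
```

```text
[ 60   4 121]Traceback (most recent call last):
  File "<stdin>", line 5, in <module>
  File "h.py", line 27, in seg
    c=max(cv2.findContours(m,cv2.RETR_EXTERNAL,cv2.CHAIN_APPROX_NONE)[0],key=cv2.contourArea)
ValueError: max() iterable argument is empty
```

```bash
python3 - <<'E'
from h import *
import pickle
F=pickle.load(open('f0.pkl','rb'));f=pickle.load(open('f1.pkl','rb'))
r=seg(f,(290,80,370,240),(0,0,80),(180,25,200),5); print(r); show('stone',f,r,.022)
rt=seg(F['top'],(200,145,265,185),(90,8,60),(140,120,200)); print('tri',tri([(f,r[0]),(F['top'],rt[0])]))
E
```

```text
((329.0, 158.5), (127.0, 46.0), 90.0)
stone px [329.  158.5] ctr [0.5923 0.231  0.022 ] LxW [0.138  0.0469] long-axis yaw from +y (deg, ccw) -14.82
tri [0.59128255 0.23272856 0.00826328]
```

```bash
python3 -c "
from h import *
go([.592,.231,.10],-14.8)"
```

```text
row [0.0059 0.0032 0.12  ] [-0.0014  0.0001  0.0158] dist 0.12
```

Request:
{"fn": "nudge_tcp", "kwargs": {
  "offsets": [
    [[-0.005,0.002,0.06,0,0,0.01],[-0.005,0.002,0.12,0,0,0.014],[-0.005,0.002,0.12,0,0,0.014],[-0.005,0.002,0.12,0,0,0.014]]
  ],
  "aperture": 1.0
}}

```text
time_s: 2.0
position: [0.5902, 0.2214, 0.1028]
eef_rot: [0.792, 0.611, 0.001, 0.001]
wrist_force: [0.8, 0.0, 1.4]
grip_width: 1.001
grip_force: 0.0
```

```bash
python3 - <<'E'
from h import *
import pickle
f1=pickle.load(open('f1.pkl','rb'));f=grab('wrist','w2.png');pickle.dump(f,open('f2.pkl','wb'))
r1=seg(f1,(290,80,370,240),(0,0,80),(180,25,200),5)
r=seg(f,(250,40,410,320),(0,0,80),(180,25,200),5);print(r); show('stone',f,r,.022)
o=lambda r:np.array(sorted(cv2.boxPoints(r),key=lambda p:p[0]+2*p[1]))
print([tri([(f1,a),(f,b)]).round(4) for a,b in zip(o(r1),o(r))])
print(tri([(f1,r1[0]),(f,r[0])]).round(4), manip.state()['position'])
E
```

```text
((325.0, 180.5), (177.0, 68.0), 90.0)
stone px [325.  180.5] ctr [0.5923 0.2312 0.022 ] LxW [0.1376 0.0478] long-axis yaw from +y (deg, ccw) -16.18
[array([0.5854, 0.3039, 0.0093]), array([0.6285, 0.2933, 0.0716]), array([0.5496, 0.1712, 0.0226]), array([0.6012, 0.1577, 0.0218])]
[ 0.592   0.2298 -0.0032] [0.59141904 0.22136676 0.10407404]
```

```bash
python3 - <<'E'
from h import *
import pickle
go([.5923,.2311,.005],-15.3)
f=pickle.load(open('f2.pkl','rb'))
m=cv2.inRange(cv2.cvtColor(f['frame'],cv2.COLOR_RGB2HSV),(0,0,80),(180,25,200))
L=[(np.where(m[v,250:410])[0][[0,-1]]+250,v) for v in range(110,255,6)]
for k in(0,1):
    p=np.polyfit([v for _,v in L],[l[k] for l,_ in L],1); a,b=[onz(f,(np.polyval(p,v),v),.022) for v in(110,250)]
    d=a-b; print(np.degrees(np.arctan2(-d[0],d[1])))
E
```

```text
row [ 0.0094 -0.0021  0.0991] [ 0.0051 -0.0028  0.0105] dist 0.1
-14.923367125014646
-15.033724811138974
```

Request:
{"fn": "nudge_tcp", "kwargs": {
  "offsets": [
    [[0.0095,-0.002,0.04,0,0,0.005],[0.0095,-0.002,0.08,0,0,0.005],[0.0095,-0.002,0.095,0,0,0.005],[0.0095,-0.002,0.097,0,0,0.005],[0.0095,-0.002,0.097,0,0,0.005],[0.0095,-0.002,0.097,0,0,0.005]]
  ],
  "aperture": 1.0
}}

```text
time_s: 2.8
position: [0.5916, 0.23, 0.0056]
eef_rot: [0.794, 0.608, 0.002, 0.001]
wrist_force: [-0.4, 0.3, -0.2]
grip_width: 0.998
grip_force: 0.0
```

```bash
python3 -c "
from h import *
go([.5923,.2311,.004],-15.0)"
```

```text
row [0.0012 0.0004 0.0016] [ 0.0033 -0.0018 -0.0013] dist 0.002
```

Request:
{"fn": "nudge_tcp", "kwargs": {
  "offsets": [
    [[0.001,0,0.001,0,0,0],[0.001,0,0.001,0,0,0],[0.001,0,0.001,0,0,0],[0.001,0,0.001,0,0,0],[0.001,0,0.001,0,0,0],[0.001,0,0.001,0,0,0],[0.001,0,0.001,0,0,0],[0.001,0,0.001,0,0,0]]
  ],
  "aperture": 0.4,
  "squeeze": 35
}}

```text
time_s: 3.8
position: [0.5903, 0.2306, 0.0024]
eef_rot: [0.794, 0.608, 0.0, 0.0]
wrist_force: [0.5, -0.6, -1.0]
grip_width: 0.532
grip_force: 35.0
```

Request:
{"fn": "nudge_tcp", "kwargs": {
  "offsets": [
    [[0,0,-0.03,0,0,0],[0,0,-0.08,0,0,0],[0,0,-0.14,0,0,0],[0,0,-0.2,0,0,0],[0,0,-0.2,0,0,0]]
  ],
  "aperture": 0.4,
  "squeeze": 35
}}

```text
time_s: 4.42
position: [0.5939, 0.2318, 0.2092]
eef_rot: [0.794, 0.608, 0.006, 0.002]
wrist_force: [-0.1, 0.3, -2.3]
grip_width: 0.524
grip_force: 35.0
```

```bash
python3 -c "
from h import *
go([.5,-.11,.21],6.4)"
```

```text
row [-0.3544 -0.0019 -0.003 ] [ 0.012  -0.0042 -0.3745] dist 0.354
```

Request:
{"fn": "nudge_tcp", "kwargs": {
  "offsets": [
    [[-0.05,0,-0.005,0,0,-0.06],[-0.1,0,-0.005,0,0,-0.12],[-0.15,0,-0.005,0,0,-0.18],[-0.2,0,-0.005,0,0,-0.24],[-0.25,0,-0.005,0,0,-0.3],[-0.3,0,-0.005,0,0,-0.36],[-0.35,0,-0.005,0,0,-0.374],[-0.35,0,-0.005,0,0,-0.374],[-0.35,0,-0.005,0,0,-0.374],[-0.35,0,-0.005,0,0,-0.374]]
  ],
  "aperture": 0.4,
  "squeeze": 35
}}

```text
time_s: 5.68
position: [0.4987, -0.106, 0.2063]
eef_rot: [0.666, 0.746, -0.0, -0.001]
wrist_force: [-0.3, -0.2, -2.6]
grip_width: 0.528
grip_force: 35.0
```

```bash
python3 - <<'E'
from h import *
import pickle
f=grab('wrist','w3.png');pickle.dump(f,open('f3.pkl','wb'));s=manip.state()
print(s['position'],s['wrist_force'],s['grip_width'],proj(f,[.6115,-.06,.055]))
E
```

```text
[ 0.49895885 -0.10595115  0.20664921] [-0.61366085  0.72924963 -3.35471822] 0.5264547096710762 [453.0602086  143.30068365]
```

View pics/w3.png

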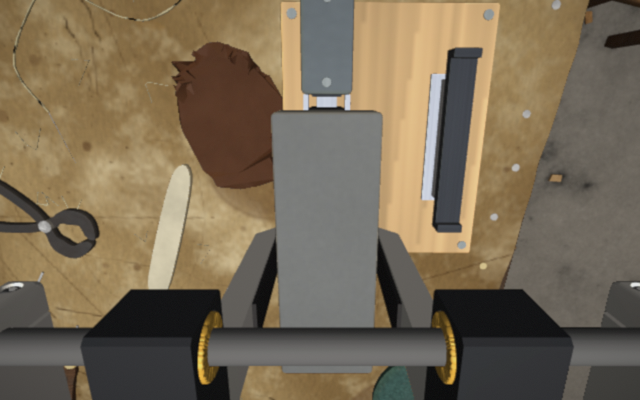

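The wrist view shows the rail's upper face from about (463,50) to (447,230), the held stone centred at (327,240) and the housing at (327,45). I will read intensity profiles to separate the rail's top face from its side.

```bash
python3 - <<'E'
from h import *
import pickle
f=pickle.load(open('f3.pkl','rb'));g=f['frame'].astype(int).mean(2).round().astype(int)
for v in (90,140,190): print(v,list(g[v,415:485]))
for u in (447,452,457,464,472): print(u,list(g[42:62,u]),list(g[215:240,u-14]))
E
```

```text
90 [np.int64(183), np.int64(183), np.int64(182), np.int64(181), np.int64(180), np.int64(179), np.int64(179), np.int64(179), np.int64(179), np.int64(179), np.int64(180), np.int64(179), np.int64(179), np.int64(167), np.int64(136), np.int64(158), np.int64(194), np.int64(203), np.int64(204), np.int64(202), np.int64(205), np.int64(207), np.int64(207), np.int64(207), np.int64(199), np.int64(157), np.int64(98), np.int64(73), np.int64(69), np.int64(42), np.int64(25), np.int64(24), np.int64(37), np.int64(63), np.int64(70), np.int64(71), np.int64(71), np.int64(71), np.int64(70), np.int64(71), np.int64(70), np.int64(72), np.int64(72), np.int64(71), np.int64(70), np.int64(71), np.int64(71), np.int64(71), np.int64(72), np.int64(71), np.int64(71), np.int64(70), np.int64(69), np.int64(68), np.int64(70), np.int64(70), np.int64(71), np.int64(69), np.int64(88), np.int64(137), np.int64(164), np.int64(168), np.int64(167), np.int64(166), np.int64(166), np.int64(168), np.int64(168), np.int64(168), np.int64(170), np.int64(172)]
140 [np.int64(180), np.int64(180), np.int64(178), np.int64(177), np.int64(178),
[... 4533 characters left out ...]
170), np.int64(169), np.int64(169), np.int64(169)]
472 [np.int64(167), np.int64(168), np.int64(168), np.int64(169), np.int64(160), np.int64(118), np.int64(78), np.int64(68), np.int64(68), np.int64(67), np.int64(67), np.int64(67), np.int64(68), np.int64(69), np.int64(65), np.int64(50), np.int64(51), np.int64(65), np.int64(67), np.int64(68)] [np.int64(69), np.int64(69), np.int64(71), np.int64(74), np.int64(76), np.int64(77), np.int64(79), np.int64(66), np.int64(42), np.int64(40), np.int64(63), np.int64(72), np.int64(72), np.int64(69), np.int64(69), np.int64(69), np.int64(76), np.int64(114), np.int64(163), np.int64(174), np.int64(173), np.int64(174), np.int64(173), np.int64(174), np.int64(175)]
```

```bash
python3 - <<'E'
from h import *
import pickle
f=pickle.load(open('f3.pkl','rb'));F=pickle.load(open('f0.pkl','rb'))
z=.055
l=[onz(f,p,z) for p in((447.5,90),(442.3,140),(437.7,190))]; r=[onz(f,p,z) for p in((473.5,90),(467.9,140),(462.1,190))]
for e in(l,r): d=e[0]-e[2];print('yaw',np.degrees(np.arctan2(-d[0],d[1])))
ux=np.array([np.cos(np.radians(6.4)),np.sin(np.radians(6.4)),0]);print('w',[(b-a)@ux for a,b in zip(l,r)])
# midline in px, ends at inner stop bases
pl=np.polyfit([90,140,190],[460.5,455.1,449.9],1)
e=[onz(f,(np.polyval(pl,v),v),z) for v in(58.5,222)]
print(e,np.linalg.norm(e[0]-e[1]),'ctr',(e[0]+e[1])/2)
o=[onz(f,(np.polyval(pl,v),v),.063) for v in(47.3,232)];print('outer',np.linalg.norm(o[0]-o[1]),(o[0]+o[1])/2)
# held stone: near end & sides (top face) for check
g=f['frame'].astype(int).mean(2); print([int(x) for x in g[105:120,327]],[int(x) for x in g[365:380,327]])
E
```

```text
yaw 5.94984768247553
yaw 6.133644451606844
w [np.float64(0.023139339868537487), np.float64(0.023651504593634912), np.float64(0.02343579761862126)]
[array([0.60534641, 0.01361519, 0.055     ]), array([ 0.62128582, -0.13701905,  0.055     ])] 0.15147520539463327 ctr [ 0.61331612 -0.06170193  0.055     ]
outer 0.16700073658481335 [ 0.61042074 -0.06159871  0.063     ]
[211, 194, 103, 27, 37, 55, 70, 92, 111, 119, 123, 122, 124, 125, 124] [101, 112, 116, 116, 117, 117, 116, 111, 95, 102, 105, 104, 103, 103, 103]
```

```bash
python3 - <<'E'
from h import *
import pickle
f=pickle.load(open('f3.pkl','rb'));H=np.array(f['hand_eye']);g=f['frame'].astype(int).mean(2)
def tl(uv,z=-.0195):
    d=H[:3,:3]@np.linalg.inv(f['mtx'])@[uv[0],uv[1],1];c=H[:3,3];return c+d*(z-c[2])/d[2]
for v in(130,170,210):
    row=np.abs(np.diff(g[v])); a=255+row[255:290].argmax()+.5;b=365+row[365:400].argmax()+.5
    print(v,a,b,tl((a,v))[:2].round(4),tl((b,v))[:2].round(4),((tl((a,v))+tl((b,v)))/2)[1].round(4))
print(tl((327,112)),tl((327,373)),)
go([.6122,-.0617,.15],6.05)
E
```

```text
130 270.5 382.5 [ 0.0626 -0.0246] [0.0626 0.0251] 0.0003
170 272.5 380.5 [ 0.0445 -0.0244] [0.0445 0.025 ] 0.0003
210 275.5 378.5 [ 0.0252 -0.0238] [0.0252 0.0249] 0.0005
[ 0.07040348  0.00047954 -0.0195    ] [-0.06829771  0.00064794 -0.0195    ]
row [0.0312 0.1176 0.0565] [-0.0012 -0.001   0.0073] dist 0.134
```

Request:
{"fn": "nudge_tcp", "kwargs": {
  "offsets": [
    [[0.01,0.04,0,0,0,0.007],[0.02,0.08,0.02,0,0,0.007],[0.03,0.118,0.05,0,0,0.007],[0.03,0.118,0.09,0,0,0.007],[0.03,0.118,0.106,0,0,0.007],[0.03,0.118,0.106,0,0,0.007],[0.03,0.118,0.106,0,0,0.007],[0.03,0.118,0.106,0,0,0.007]]
  ],
  "aperture": 0.4,
  "squeeze": 35
}}

```text
time_s: 6.72
position: [0.6145, -0.065, 0.1038]
eef_rot: [0.67, 0.743, 0.001, 0.002]
wrist_force: [-0.0, -0.1, -2.8]
grip_width: 0.534
grip_force: 35.0
```

```bash
python3 -c "
from h import *
go([.613,-.0627,.0625],6.05);print(manip.state()['position'],manip.state()['qvel'])
manip.grab_frame('top');go([.613,-.0627,.0625],6.05);print(manip.state()['position'])"
```

```text
row [ 0.0025 -0.0014  0.0413] [ 0.0039  0.0014 -0.0019] dist 0.041
[ 0.61451158 -0.06498742  0.10381625] [-0.00093581  0.00291794  0.00574997  0.00114676 -0.00038712 -0.00082536]
row [ 0.0024 -0.0012  0.041 ] [ 0.0034  0.0012 -0.002 ] dist 0.041
[ 0.61427432 -0.06494099  0.10354317]
```

Request:
{"fn": "nudge_tcp", "kwargs": {
  "offsets": [
    [[0.0025,-0.0012,0.015,0,0,-0.002],[0.0025,-0.0012,0.03,0,0,-0.002],[0.0025,-0.0012,0.038,0,0,-0.002],[0.0025,-0.0012,0.038,0,0,-0.002],[0.0025,-0.0012,0.038,0,0,-0.002],[0.0025,-0.0012,0.038,0,0,-0.002]]
  ],
  "aperture": 0.4,
  "squeeze": 35
}}

```text
time_s: 7.52
position: [0.6123, -0.0623, 0.0641]
eef_rot: [0.669, 0.744, 0.0, 0.001]
wrist_force: [0.1, 0.5, -4.1]
grip_width: 0.528
grip_force: 35.0
```

```bash
python3 -c "
from h import *
manip.grab_frame('top');go([.613,-.0627,.058],6.05);print(manip.state()['position'],manip.state()['wrist_force'])"
```

```text
row [-0.0005  0.0007  0.0061] [0.0012 0.0004 0.0004] dist 0.006
[ 0.61221255 -0.06222952  0.0641165 ] [-0.06053356  0.20512749 -2.9934277 ]
```

Request:
{"fn": "nudge_tcp", "kwargs": {
  "offsets": [
    [[-0.0005,0.0007,0.002,0,0,0],[-0.0005,0.0007,0.0035,0,0,0],[-0.0005,0.0007,0.0045,0,0,0],[-0.0005,0.0007,0.0045,0,0,0],[-0.0005,0.0007,0.0045,0,0,0]]
  ],
  "aperture": 0.4,
  "squeeze": 35
}}

```text
time_s: 8.2
position: [0.6124, -0.0625, 0.0589]
eef_rot: [0.669, 0.744, -0.0, -0.0]
wrist_force: [0.0, 0.1, -3.2]
grip_width: 0.529
grip_force: 35.0
```

Request:
{"fn": "nudge_tcp", "kwargs": {
  "offsets": [
    [[0,0,0.0008,0,0,0],[0,0,0.0008,0,0,0],[0,0,0.0008,0,0,0]]
  ],
  "aperture": 0.4,
  "squeeze": 35
}}

```text
time_s: 8.57
position: [0.6124, -0.0625, 0.0582]
eef_rot: [0.669, 0.744, 0.0, 0.0]
wrist_force: [-0.3, -0.7, -3.0]
grip_width: 0.527
grip_force: 35.0
```

Request:
{"fn": "nudge_tcp", "kwargs": {
  "offsets": [
    [[0,0,0.0008,0,0,0],[0,0,0.0008,0,0,0],[0,0,0.0008,0,0,0]]
  ],
  "aperture": 0.4,
  "squeeze": 35
}}

```text
time_s: 8.95
position: [0.6124, -0.0625, 0.0574]
eef_rot: [0.669, 0.744, 0.0, 0.0]
wrist_force: [-0.2, 0.9, -3.1]
grip_width: 0.529
grip_force: 35.0
```

Request:
{"fn": "nudge_tcp", "kwargs": {
  "offsets": [
    [[0,0,0.0006,0,0,0],[0,0,0.0006,0,0,0],[0,0,0.0006,0,0,0]]
  ],
  "aperture": 0.4,
  "squeeze": 35
}}

```text
time_s: 9.32
position: [0.6125, -0.0625, 0.0574]
eef_rot: [0.669, 0.744, 0.0, 0.0]
wrist_force: [-2.7, 1.5, 3.5]
grip_width: 0.527
grip_force: 35.0
```

Request:
{"fn": "nudge_tcp", "kwargs": {
  "offsets": [
    [[0,0,0.0006,0,0,0],[0,0,0.0006,0,0,0],[0,0,0.0006,0,0,0]]
  ],
  "aperture": 0.4,
  "squeeze": 35
}}

```text
time_s: 9.7
position: [0.6125, -0.0625, 0.0574]
eef_rot: [0.669, 0.744, -0.0, 0.0]
wrist_force: [-3.9, 1.5, 6.6]
grip_width: 0.531
grip_force: 35.0
```

Request:
{"fn": "nudge_tcp", "kwargs": {
  "offsets": [
    [[0,0,0.0006,0,0,0],[0,0,0.0006,0,0,0],[0,0,0.0006,0,0,0]]
  ],
  "aperture": 0.4,
  "squeeze": 35
}}

```text
time_s: 10.07
position: [0.6125, -0.0625, 0.0574]
eef_rot: [0.669, 0.744, -0.0, 0.0]
wrist_force: [-5.8, 1.9, 8.5]
grip_width: 0.531
grip_force: 35.0
```

```bash
python3 -c "
from h import *
f=grab('side','s2.png')"
```

Request:
{"fn": "nudge_tcp", "kwargs": {
  "offsets": [
    [[0,0,-0.001,0,0,0],[0,0,-0.0015,0,0,0],[0,0,-0.0015,0,0,0]]
  ],
  "aperture": 0.4,
  "squeeze": 35
}}

```text
time_s: 10.5
position: [0.6125, -0.0625, 0.0574]
eef_rot: [0.669, 0.744, 0.0, 0.0]
wrist_force: [-3.5, 0.6, 5.0]
grip_width: 0.53
grip_force: 35.0
```

Request:
{"fn": "nudge_tcp", "kwargs": {
  "offsets": [
    [[0,0,0,0,0,0],[0,0,0,0,0,0],[0,0,0,0,0,0],[0,0,0,0,0,0]]
  ],
  "aperture": 0.8,
  "squeeze": 20
}}

```text
time_s: 11.0
position: [0.6124, -0.0625, 0.0569]
eef_rot: [0.669, 0.744, 0.0, 0.0]
wrist_force: [0.2, -0.2, -0.4]
grip_width: 0.801
grip_force: 0.0
```

Request:
{"fn": "nudge_tcp", "kwargs": {
  "offsets": [
    [[0,0,-0.02,0,0,0],[0,0,-0.06,0,0,0],[0,0,-0.12,0,0,0],[0,0,-0.16,0,0,0],[0,-0.06,-0.16,0,0,0],[-0.025,-0.09,-0.16,0,0,0],[-0.025,-0.09,-0.16,0,0,0],[-0.025,-0.09,-0.16,0,0,0],[-0.025,-0.09,-0.16,0,0,0]]
  ],
  "aperture": 1.0
}}

```text
time_s: 12.12
position: [0.5265, -0.0965, 0.2175]
eef_rot: [0.668, 0.744, 0.0, 0.0]
wrist_force: [0.9, -0.2, -0.6]
grip_width: 0.999
grip_force: 0.0
```

```bash
python3 - <<'E'
from h import *
import pickle
f=grab('wrist','w4.png');t=grab('top');pickle.dump((f,t),open('f4.pkl','wb'));s=manip.state()
print(s['position'],proj(f,[.613,-.0617,.077]),proj(f,[.497,-.05,.07]))
show('stone on rest by top',t,seg(t,(300,125,390,175),(90,8,60),(140,40,200)),.077)
E
```

```text
[ 0.52617803 -0.0963833   0.21702703] [425.36340673 153.10642632] [299.20917726 125.38420416]
stone on rest by top px [328.4 151. ] ctr [ 0.6048 -0.0231  0.077 ] LxW [0.0652 0.0472] long-axis yaw from +y (deg, ccw) 5.96
```

View pics/w4.png

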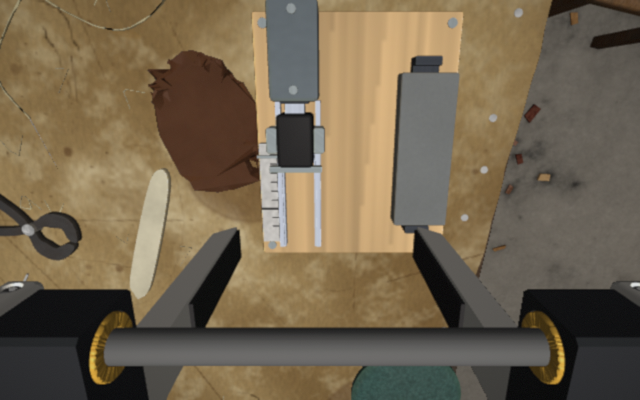

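The wrist view shows the stone lying on the rest, centred at about (425,150). The head top is at (295,140) with buttons at (272,140) and (319,140). The stop plate is at v≈168 and the long mark at about (269,208).

```bash
python3 - <<'E'
from h import *
import pickle
f,t=pickle.load(open('f4.pkl','rb'));g=f['frame'].astype(float).mean(2)
def edges(v,a,b,lo=8,ax=0):
    l=(g[v-1:v+2,a:b].mean(0) if ax==0 else g[a:b,v-1:v+2].mean(1)); d=np.diff(l); return [(round(a+i+.5,1),int(d[i])) for i in range(1,len(d)-1) if abs(d[i])>lo and abs(d[i])>=abs(d[i-1]) and abs(d[i])>=abs(d[i+1])]
for v in(90,120,150,180,210): print('row',v,edges(v,380,470))
for u in(410,425,440): print('col',u,edges(u,50,245,ax=1))
print('head')
for v in(125,140,150): print('row',v,edges(v,250,335))
for u in(287,295,303): print('col',u,edges(u,90,190,ax=1))
for u in(268,273,321): print('col btn',u,edges(u,110,180,ax=1))
for u in(262,266,270,274): print('col scale',u,edges(u,145,250,6,ax=1))
m=cv2.resize(f['frame'][90:250,245:335],None,fx=3.7,fy=3.7,interpolation=cv2.INTER_CUBIC)
k=cv2.resize(f['frame'][45:245,380:480],None,fx=2.96,fy=2.96,interpolation=cv2.INTER_CUBIC)
im=np.hstack([m[:592],k[:592]]);cv2.imwrite('pics/c2.png',im[:,:,::-1]);print(im.shape)
E
```

```text
row 90 [(396.5, -59), (400.5, 33)]
row 120 [(394.5, -53), (398.5, 29)]
row 150 [(393.5, -56), (397.5, 31)]
row 180 [(391.5, -54), (395.5, 35)]
row 210 [(390.5, -54), (393.5, 29)]
col 410 [(57.5, -16), (61.5, -9), (66.5, -8), (72.5, 8), (224.5, -32), (232.5, 46)]
col 425 [(55.5, -44), (65.5, 15), (72.5, 24), (224.5, -32), (228.5, 11), (241.5, -14)]
col 440 [(55.5, -37), (65.5, 40), (71.5, -23), (225.5, 30), (233.5, -35)]
head
row 125 [(256.5, 54), (269.5, -9), (275.5, -50), (310.5, -10), (313.5, 52), (319.5, -19), (322.5, 12)]
row 140 [(257.5, 63), (275.5, -53), (310.5, -8), (313.5, 61), (324.5, 26)]
row 150 [(258.5, 68), (265.5, -32), (276.5, -56), (310.5, -8), (313.5, 63), (323.5, -24)]
col 287 [(100.5, -28), (103.5, 72), (113.5, -72), (167.5, 56)]
col 295 [(93.5, -16), (100.5, -28), (103.5, 70), (113.5, -73), (167.5, 56), (172.5, 8)]
col 303 [(100.5, -29), (103.5, 57), (113.5, -59), (167.5, 57), (172.5, 9)]
col btn 268 [(126.5, -19), (128.5, 15), (154.5, -25), (158.5, 17)]
col btn 273 [(125.5, -48), (127.5, 38), (153.5, -38), (155.5, 42), (162.5, -44), (166.5, 46), (171.5, -26), (173.5, 57)]
col btn 321 [(125.5, -41), (127.5, 38), (153.5, 10), (164.5, -26), (166.5, 34)]
col scale 262 [(154.5, -32), (158.5, 19), (198.5, -8), (207.5, -43), (209.5, 52), (217.5, -11)]
col scale 266 [(151.5, 12), (154.5, -30), (158.5, 20), (207.5, -67), (209.5, 69), (240.5, -12)]
col scale 270 [(153.5, -22), (155.5, 34), (158.5, 15), (162.5, -26), (166.5, 24), (171.5, -10), (173.5, 32), (180.5, -14), (182.5, 19), (189.5, -11), (191.5, 10), (207.5, -67), (209.5, 66), (240.5, -23)]
col scale 274 [(153.5, -39), (155.5, 43), (162.5, -43), (166.5, 46), (171.5, -27), (173.5, 57), (180.5, -36), (182.5, 53), (189.5, -37), (191.5, 54), (198.5, -28), (200.5, 36), (207.5, -64), (209.5, 72), (216.5, -46), (224.5, -43), (226.5, 43), (240.5, -23)]
(592, 629, 3)
```

View pics/c2.png

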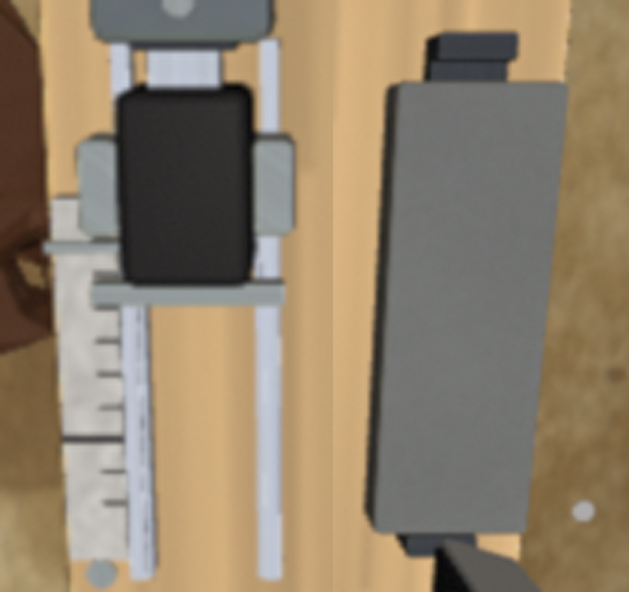

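```bash
python3 - <<'E'
from h import *
import pickle
f,t=pickle.load(open('f4.pkl','rb'))
a=np.radians(6.05);ux=np.array([np.cos(a),np.sin(a),0]);uy=np.array([-np.sin(a),np.cos(a),0])
rest=np.array([.6129,-.0617,0]); J=lambda p:np.array([(p-rest)@ux,(p-rest)@uy]).round(4)  # about rest
L=lambda v:np.interp(v,[90,210],[400.5,393.5]); Rr=lambda v:np.interp(v,[73.7,224],[458.7,444.9])
print('stone corners',[J(onz(f,p,.077)) for p in((L(90),90),(Rr(90),90),(Rr(210),210),(L(210),210),(425,72.5),(420,224.5))])
print('far stop corners',[J(onz(f,p,.063)) for p in((412,56),(442,56))],'near rail',J(onz(f,(425,228.5),.063)))
print('head',[J(onz(f,p,.070)) for p in((275.5,140),(310.5,140),(293,113.5),(293,167.3))])
print('btn v',[J(onz(f,p,.065)) for p in((270,126),(270,153.5),(266,140),(324.5,140))])
print('pointer',[J(onz(f,(262,v),z)) for v in(154.5,158.5) for z in(.03,)],'mark',J(onz(f,(266,208.5),.025)))
print('marks',[J(onz(f,(274,v),.025))[1] for v in(163.5,172.5,181.5,190.5,199.5,208.5,225.5)])
E
```

```text
stone corners [array([-0.0256,  0.0548]), array([0.0233, 0.0549]), array([ 0.024 , -0.0542]), array([-0.0258, -0.0543]), array([-0.0056,  0.0691]), array([ 0.0003, -0.0689])]
far stop corners [array([-0.0144,  0.0835]), array([0.0119, 0.0836])] near rail [ 0.0096 -0.0785]
head [array([-0.136 ,  0.0106]), array([-0.1039,  0.0107]), array([-0.1194,  0.0344]), array([-0.1206, -0.0148])]
btn v [array([-0.1412,  0.0228]), array([-0.1423, -0.0027]), array([-0.1455,  0.0099]), array([-0.0912,  0.01  ])]
pointer [array([-0.1562, -0.0097]), array([-0.1564, -0.0139])] mark [-0.1556 -0.0704]
marks [np.float64(-0.0202), np.float64(-0.0299), np.float64(-0.0398), np.float64(-0.0499), np.float64(-0.0601), np.float64(-0.0704), np.float64(-0.0903)]
```

The stone is centred on the rest: 0.0 mm off along it and under 1 mm across, judged against the stops. Its size and height agree with the text, and the contact height of 55 mm confirms the rest. The head lies 120 mm from the rest line, as it should, and the mark is 60 mm ahead of the pointer.

```bash
python3 -c "
from h import *
go([.493,-.0646,.12],6.05)"
```

```text
row [ 0.0351 -0.0296  0.097 ] [ 0.     -0.0002  0.0014] dist 0.107
```

Request:
{"fn": "nudge_tcp", "kwargs": {
  "offsets": [
    [[0.035,-0.03,0.02,0,0,0.001],[0.035,-0.03,0.06,0,0,0.001],[0.035,-0.03,0.09,0,0,0.001],[0.035,-0.03,0.097,0,0,0.001],[0.035,-0.03,0.097,0,0,0.001],[0.035,-0.03,0.097,0,0,0.001]]
  ],
  "aperture": 1.0
}}

```text
time_s: 12.98
position: [0.4934, -0.0656, 0.1216]
eef_rot: [0.669, 0.743, 0.001, 0.001]
wrist_force: [-0.0, 0.0, -0.1]
grip_width: 0.998
grip_force: 0.0
```

```bash
python3 - <<'E'
from h import *
f=grab('wrist','w5.png');go([.493,-.0646,.034],6.05)
# check: head top edges at z .07, from this second place
g=f['frame'].astype(float).mean(2)
c=proj(f,[.493,-.0646,.07]);print('expect head',c)
u,v=[int(round(x)) for x in c]
for n,l,o in(('row',g[v-1:v+2,u-60:u+60].mean(0),u-60),('col',g[v-80:v+80,u-1:u+2].mean(1),v-80)):
    d=np.diff(l);print(n,[(o+i+.5,int(d[i])) for i in range(1,len(d)-1) if abs(d[i])>12 and abs(d[i])>=max(abs(d[i-1]),abs(d[i+1]))])
import pickle;pickle.dump(f,open('f5.pkl','wb'))
E
```

```text
row [ 0.0012 -0.0005  0.0876] [ 0.0028  0.0012 -0.0006] dist 0.088
expect head [325.40820473 210.02736419]
row [(274.5, 53), (286.5, -23), (301.5, -58), (350.5, 53), (365.5, 20)]
col [(138.5, 22), (149.5, -25), (157.5, -26), (160.5, 63), (171.5, -79), (241.5, 52)]
```

```bash
python3 - <<'E'
from h import *
import pickle
f4,_=pickle.load(open('f4.pkl','rb'));f5=pickle.load(open('f5.pkl','rb'))
print('tri head top',tri([(f4,(293,140.4)),(f5,(326,206.5))]), onz(f4,(293,140.4),.07),onz(f5,(326,206.5),.07))
# button v-extent in view 5
g=f5['frame'].astype(float).mean(2)
for u in(290,294,358,361):
    d=np.diff(g[150:270,u-1:u+2].mean(1));print(u,[(150+i+.5,int(d[i])) for i in range(1,len(d)-1) if abs(d[i])>12 and abs(d[i])>=max(abs(d[i-1]),abs(d[i+1]))])
print(proj(f5,[.493-.0235,-.0646-.0025,.065]),proj(f5,[.493-.0235-.00126,-.0646-.0025+.0119,.065]),proj(f5,[.493-.0235+.00126,-.0646-.0025-.0119,.065]))
s=manip.state();print(s['position']);go([.493,-.0646,.034],6.05)
E
```

```text
tri head top [ 0.4926964  -0.06460969  0.06351267] [ 0.49252694 -0.06411803  0.07      ] [ 0.49313485 -0.06203963  0.07      ]
290 [(184.5, -18), (186.5, -20), (191.5, 41), (223.5, 16), (225.5, -43), (227.5, 51), (238.5, 26), (248.5, -25), (250.5, 19), (258.5, -14), (260.5, 22)]
294 [(155.5, 19), (183.5, -41), (191.5, 42), (222.5, 17), (225.5, -59), (227.5, 67), (236.5, -49), (240.5, 49), (247.5, -30), (249.5, 55), (258.5, -39), (260.5, 62)]
358 [(182.5, -35), (191.5, 41), (236.5, -39), (240.5, 48)]
361 [(183.5, -27), (191.5, 41), (240.5, 18)]
[291.45173174 207.73724926] [290.98906296 191.18357318] [291.90229839 223.8579275 ]
[ 0.49341844 -0.06567719  0.12160927]
row [ 0.0012 -0.0005  0.0876] [ 0.0028  0.0012 -0.0006] dist 0.088
```

Request:
{"fn": "nudge_tcp", "kwargs": {
  "offsets": [
    [[0.001,0,0.04,0,0,0],[0.001,0,0.07,0,0,0],[0.001,0,0.083,0,0,0],[0.001,0,0.086,0,0,0],[0.001,0,0.086,0,0,0],[0.001,0,0.086,0,0,0],[0.001,0,0.086,0,0,0]]
  ],
  "aperture": 1.0
}}

```text
time_s: 13.9
position: [0.4926, -0.0645, 0.0349]
eef_rot: [0.669, 0.743, 0.0, 0.001]
wrist_force: [1.2, -0.2, 0.1]
grip_width: 1.003
grip_force: 0.0
```

```bash
python3 -c "
from h import *
go([.493,-.0643,.034],6.05)"
```

```text
row [0.0002 0.0004 0.0009] [ 0.0015  0.0007 -0.0005] dist 0.001
```

Request:
{"fn": "nudge_tcp", "kwargs": {
  "offsets": [
    [[0,0,0.001,0,0,0],[0,0,0.001,0,0,0],[0,0,0.001,0,0,0],[0,0,0.001,0,0,0],[0,0,0.001,0,0,0],[0,0,0.001,0,0,0],[0,0,0.001,0,0,0],[0,0,0.001,0,0,0]]
  ],
  "aperture": 0.3,
  "squeeze": 22
}}

```text
time_s: 14.9
position: [0.4933, -0.0643, 0.0333]
eef_rot: [0.669, 0.743, 0.001, 0.001]
wrist_force: [5.6, 1.2, -3.4]
grip_width: 0.444
grip_force: 22.0
```

```bash
python3 -c "
from h import *
s=manip.state();print(s['position'],s['wrist_force'],s['grip_width']*94)"
```

```text
[ 0.49328791 -0.06429086  0.03326036] [ 5.5517749   1.22311382 -3.39679497] 41.74721920441274
```

Request:
{"fn": "nudge_tcp", "kwargs": {
  "offsets": [
    [[-0.002,0.0004,0,0,0,0],[-0.006,0.0004,0,0,0,0],[-0.012,0.0004,0,0,0,0],[-0.02,0.0004,0,0,0,0],[-0.028,0.0004,0,0,0,0],[-0.036,0.0004,0,0,0,0],[-0.044,0.0004,0,0,0,0],[-0.052,0.0004,0,0,0,0],[-0.056,0.0004,0,0,0,0],[-0.058,0.0004,0,0,0,0]]
  ],
  "aperture": 0.3,
  "squeeze": 22
}}

```text
time_s: 16.15
position: [0.4994, -0.1221, 0.0332]
eef_rot: [0.669, 0.743, 0.001, 0.001]
wrist_force: [5.4, 2.0, -2.0]
grip_width: 0.445
grip_force: 22.0
```

Request:
{"fn": "nudge_tcp", "kwargs": {
  "offsets": [
    [[0,0,0,0,0,0],[0,0,0,0,0,0],[0,0,0,0,0,0]]
  ],
  "aperture": 0.3,
  "squeeze": 22
}}

```text
time_s: 16.52
position: [0.4995, -0.1223, 0.0332]
eef_rot: [0.669, 0.743, 0.001, 0.001]
wrist_force: [5.3, -0.1, -4.0]
grip_width: 0.443
grip_force: 22.0
```

```bash
python3 - <<'E'
from h import *
import pickle
f=grab('wrist','w6.png');t=grab('top');sd=grab('side');pickle.dump((f,t,sd),open('f6.pkl','wb'));s=manip.state();print(s['position'])
a=np.radians(6.05);uy=np.array([-np.sin(a),np.cos(a)]);print('moved',(s['position'][:2]-[.4933,-.0643])@uy)
ux=np.array([np.cos(a),np.sin(a)]);m=np.array([.6129,-.0617])-.1556*ux-.0704*uy;print('mark px',proj(f,[*m,.025]))
u,v=[int(x) for x in proj(f,[*m,.025])]
k=cv2.resize(f['frame'][130:290,200:400],None,fx=3.5,fy=3.5,interpolation=cv2.INTER_CUBIC);cv2.imwrite('pics/c3.png',k[:,:,::-1])
E
```

```text
[ 0.49944472 -0.12227137  0.033219  ]
moved -0.05829611525557982
mark px [263.51850459 271.69206933]
```

View pics/c3.png

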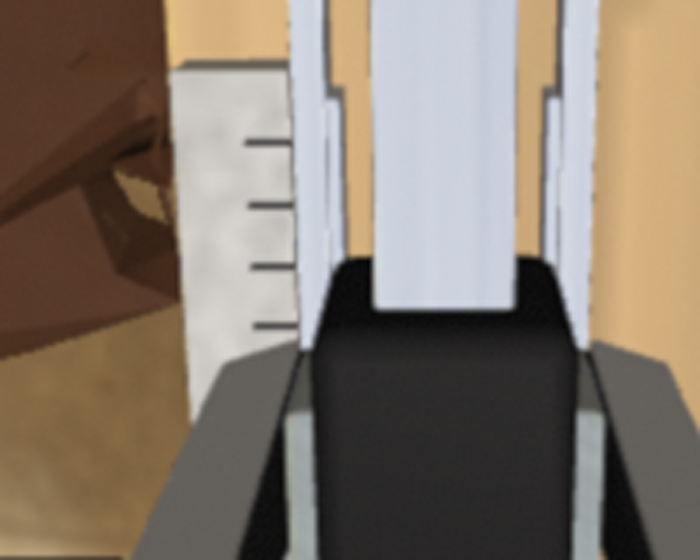

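The crop shows the head drawn out, with both buttons pressed in and marks visible behind it. The finger hides the long mark and pointer, so I check these with the side camera.

```bash
python3 - <<'E'
from h import *
import pickle
f,t,sd=pickle.load(open('f6.pkl','rb'));s0=pickle.load(open('f0.pkl','rb'))['side']
a=np.radians(6.05);ux=np.array([np.cos(a),np.sin(a),0]);uy=np.array([-np.sin(a),np.cos(a),0]);rest=np.array([.6129,-.0617,0])
W=lambda x,y,z:rest+x*ux+y*uy+np.array([0,0,z])
print('mark px side',proj(sd,W(-.1556,-.0704,.025)),proj(sd,W(-.1556,-.0102,.025)))
ims=[]
for q in(s0,sd):
    u,v=[int(round(x)) for x in proj(sd,W(-.15,-.055,.03))]
    ims.append(cv2.resize(q['frame'][v-35:v+35,u-24:u+24],None,fx=8,fy=8,interpolation=cv2.INTER_CUBIC))
print(u,v);cv2.imwrite('pics/c4.png',np.hstack(ims)[:,:,::-1])
ys=np.arange(-.095,.012,.001)
for n,q in(('before',s0),('now',sd)):
    g=q['frame'].astype(np.float32).mean(2)
    for x in(-.150,-.155,-.159):
        p=np.array([proj(q,W(x,y,.025)) for y in ys],np.float32)
        l=cv2.remap(g,p[None,:,0],p[None,:,1],cv2.INTER_CUBIC)[0]
        print(n,x,' '.join(f'{int(k)}' for k in l))
E
```

```text
mark px side [286.13056466 265.93643705] [291.32063451 237.62554624]
290 257
before -0.15 190 190 191 189 180 171 169 173 181 190 191 188 188 185 176 167 160 163 174 188 194 192 192 184 158 130 117 124 150 177 190 187 186 184 179 171 167 169 174 181 187 187 187 186 179 165 157 168 184 188 187 188 187 186 184 173 161 162 177 189 190 190 190 185 176 168 165 168 176 184 189 188 188 187 181 169 163 171 185 189 189 189 189 187 185 176 162 154 159 166 159 149 154 165 175 181 177 161 144 141 145 149 152 157 162 160 151
before -0.155 193 193 192 191 192 192 192 191 189 187 186 185 186 187 189 189 189 188 187 186 186 186 185 178 168 147 125 134 168 196 196 194 193 192 191 190 188 186 184 184 184 184 184 184 184 184 185 187 189 190 192 193 193 193 193 193 193 192 192 192 191 191 190 189 189 189 190 191 191 191 192 192 191 190 189 189 188 188 188 190 191 190 190 189 188 187 186 185 183 169 146 137 148 166 176 181 180 173 168 167 167 167 167 167 167 167 167
before -0.159 188 190 190 190 189 188 187 186 186 186 186 188 189 189 189 190 190 190 190 190 190 192 191 192 182 145 117 131 167 183 186 18
[... 875 characters left out ...]
93 192 191 191 191 191 191 191 189 179 168 160 159 155 149 145 142 139 135 131 129 128 128 128 128 129 129 128 128 129 129 129 129 129 129 129 129 129 129 129 129 128 128 128 126 124 123 122 121 119 115 111 103 92 86 87 97 109 123 139 148 148 138 123 111 102 101 108 115 120
now -0.159 196 197 197 197 196 195 194 193 193 193 193 195 196 196 197 197 197 198 198 198 197 199 198 199 189 152 123 137 171 180 174 167 161 165 175 184 189 193 192 192 192 192 192 192 193 194 194 195 196 197 198 198 198 196 195 193 186 177 170 168 164 161 157 153 150 148 145 141 138 135 133 131 131 130 129 128 129 125 119 110 103 100 93 86 86 92 98 103 102 92 83 86 96 111 124 136 143 145 142 133 123 113 100 93 87 84 80
```

View pics/c4.png

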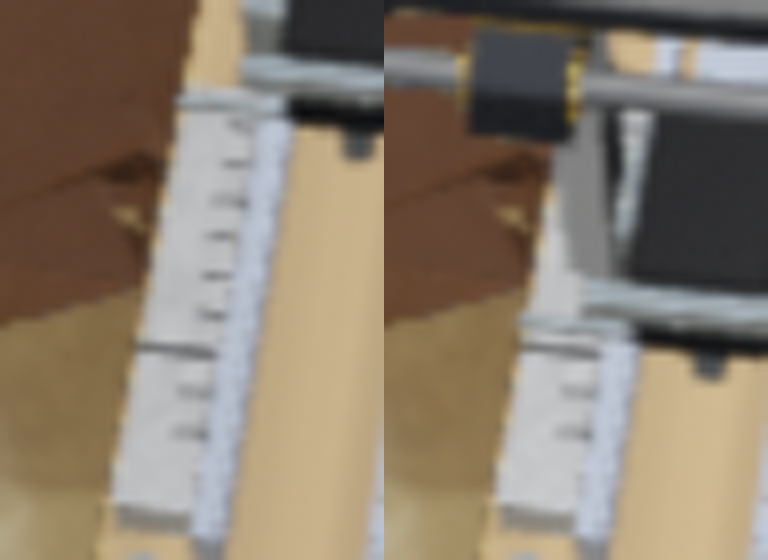

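Side crop: the pointer is at about (570,325) in the crop and the long mark at (560,348), about 41 px per 10 mm. Triangulating the pointer with the wrist and side views puts it about 10 mm above the strip. With that parallax removed, about 1.3 mm of draw remains.

Request:
{"fn": "nudge_tcp", "kwargs": {
  "offsets": [
    [[-0.0007,0.0002,0,0,0,0],[-0.0013,0.0004,0,0,0,0],[-0.0013,0.0004,0,0,0,0],[-0.0013,0.0004,0,0,0,0],[-0.0013,0.0004,0,0,0,0]]
  ],
  "aperture": 0.3,
  "squeeze": 22
}}

```text
time_s: 17.3
position: [0.4996, -0.1232, 0.0332]
eef_rot: [0.669, 0.743, 0.0, 0.001]
wrist_force: [4.7, 2.6, -1.7]
grip_width: 0.446
grip_force: 22.0
```

```bash
python3 - <<'E'
from h import *
a=np.radians(6.05);ux=np.array([np.cos(a),np.sin(a),0]);uy=np.array([-np.sin(a),np.cos(a),0]);rest=np.array([.6129,-.0617,0])
W=lambda x,y,z:rest+x*ux+y*uy+np.array([0,0,z])
s=manip.state();print('moved',(s['position'][:2]-[.4933,-.0643])@uy[:2],s['wrist_force'],s['grip_width'])
import pickle
def top_hand(f):  # pointer profile averaged over tip, at parallax-corrected height 35 mm mid-bar
    g=f['frame'].astype(np.float32).mean(2); out=[]
    for z,ys in((.025,np.arange(-.078,-.062,.0005)),(.035,np.arange(-.082,-.055,.0005))):
        l=np.mean([cv2.remap(g,*np.array([proj(f,W(x,y,z)) for y in ys],np.float32).T[:,None,:],cv2.INTER_CUBIC)[0] for x in np.arange(-.161,-.153,.001)],0)
        out.append((ys,l))
    return out
for q in [pickle.load(open('f6.pkl','rb'))[2]]+[grab('side') for _ in range(2)]:
    (y1,l1),(y2,l2)=top_hand(q); w=np.clip(l1.max()-30-l1,0,None); print('mark',(y1*w).sum()/w.sum()); print([(round(y*1e3,1),int(l)) for y,l in zip(y2,l2)][::2])
t=grab('top');show('stone?',t,seg(t,(300,125,390,175),(90,5,60),(140,40,200)),.077)
E
```

```text
moved -0.05925570172592008 [ 4.6675159   2.60083818 -1.73552353] 0.4457749862004266
mark -0.06855232528084668
[(np.float64(-82.0), 189), (np.float64(-81.0), 189), (np.float64(-80.0), 188), (np.float64(-79.0), 188), (np.float64(-78.0), 186), (np.float64(-77.0), 184), (np.float64(-76.0), 170), (np.float64(-75.0), 140), (np.float64(-74.0), 122), (np.float64(-73.0), 141), (np.float64(-72.0), 171), (np.float64(-71.0), 176), (np.float64(-70.0), 166), (np.float64(-69.0), 160), (np.float64(-68.0), 162), (np.float64(-67.0), 170), (np.float64(-66.0), 176), (np.float64(-65.0), 179), (np.float64(-64.0), 182), (np.float64(-63.0), 184), (np.float64(-62.0), 182), (np.float64(-61.0), 181), (np.float64(-60.0), 181), (np.float64(-59.0), 182), (np.float64(-58.0), 182), (np.float64(-57.0), 183), (np.float64(-56.0), 182), (np.float64(-55.0), 180)]
mark -0.06768998955473958
[(np.float64(-82.0), 189), (np.float64(-81.0), 189), (np.float64(-80.0), 188), (np.fl
[... 809 characters left out ...]
64(-77.0), 184), (np.float64(-76.0), 170), (np.float64(-75.0), 140), (np.float64(-74.0), 121), (np.float64(-73.0), 140), (np.float64(-72.0), 166), (np.float64(-71.0), 159), (np.float64(-70.0), 146), (np.float64(-69.0), 154), (np.float64(-68.0), 169), (np.float64(-67.0), 176), (np.float64(-66.0), 179), (np.float64(-65.0), 183), (np.float64(-64.0), 183), (np.float64(-63.0), 184), (np.float64(-62.0), 182), (np.float64(-61.0), 181), (np.float64(-60.0), 181), (np.float64(-59.0), 182), (np.float64(-58.0), 183), (np.float64(-57.0), 183), (np.float64(-56.0), 182), (np.float64(-55.0), 179)]
stone? px [342.4 149.4] ctr [ 0.6081 -0.059   0.077 ] LxW [0.1375 0.0484] long-axis yaw from +y (deg, ccw) 6.11
```

```bash
python3 - <<'E'
from h import *
import pickle
f4,_=pickle.load(open('f4.pkl','rb'));f5=pickle.load(open('f5.pkl','rb'));s0=pickle.load(open('f0.pkl','rb'))['side']
a=np.radians(6.05);ux=np.array([np.cos(a),np.sin(a),0]);uy=np.array([-np.sin(a),np.cos(a),0]);rest=np.array([.6129,-.0617,0])
W=lambda x,y,z:rest+x*ux+y*uy+np.array([0,0,z])
for n,f in(('w4',f4),('w5',f5),('side0',s0)):
    c=-np.array(f['R']).T@f['t'];g=f['frame'].astype(np.float32).mean(2)
    for nm,y0,y1 in(('mark',-.078,-.062),('ptr',-.022,.003)):
        ys=np.arange(y0,y1,.001)
        l=np.mean([cv2.remap(g,*np.array([proj(f,W(x,y,.025)) for y in ys],np.float32).T[:,None,:],cv2.INTER_CUBIC)[0] for x in np.arange(-.159,-.1535,.001)],0)
        print(n,nm,'px',proj(f,W(-.156,(y0+y1)/2,.025)).round(0),'slope',(((c-W(-.156,(y0+y1)/2,.03))@uy)/(c[2]-.03)).round(3),' '.join(f'{y*1e3:.0f}:{int(k)}' for y,k in zip(ys,l)))
E
```

```text
w4 mark px [266. 208.] slope 0.337 -78:189 -77:189 -76:189 -75:190 -74:191 -73:190 -72:169 -71:107 -70:76 -69:121 -68:173 -67:193 -66:193 -65:191 -64:191 -63:191
w4 ptr px [263. 153.] slope 0.172 -22:187 -21:186 -20:186 -19:187 -18:188 -17:191 -16:190 -15:179 -14:161 -13:152 -12:144 -11:142 -10:173 -9:183 -8:183 -7:185 -6:187 -5:187 -4:187 -3:186 -2:184 -1:185 0:188 1:154 2:123
w5 mark px [283. 281.] slope 0.584 -78:188 -77:188 -76:189 -75:189 -74:190 -73:190 -72:161 -71:83 -70:57 -69:133 -68:190 -67:194 -66:191 -65:191 -64:190 -63:190
w5 ptr px [281. 215.] slope 0.361 -22:188 -21:187 -20:187 -19:188 -18:188 -17:170 -16:156 -15:155 -14:134 -13:118 -12:168 -11:184 -10:182 -9:182 -8:184 -7:186 -6:188 -5:189 -4:189 -3:187 -2:186 -1:185 0:184 1:135 2:89
side0 mark px [286. 266.] slope -0.523 -78:189 -77:188 -76:188 -75:188 -74:188 -73:188 -72:184 -71:175 -70:147 -69:122 -68:133 -67:169 -66:192 -65:193 -64:192 -63:191
side0 ptr px [291. 237.] slope -0.603 -22:190 -21:189 -20:188 -19:188 -18:188 -17:189 -16:189 -15:190 -14:190 -13:189 -12:188 -11:187 -10:187 -9:186 -8:185 -7:182 -6:166 -5:147 -4:142 -3:154 -2:168 -1:175 0:178 1:178 2:174
```

Using the pointer and mark in three views, the starting gap was about 59.6 mm, and 59.25 mm has been drawn. I make a final 0.4 mm nudge, hold, and check.

Request:
{"fn": "nudge_tcp", "kwargs": {
  "offsets": [
    [[-0.0004,0,0,0,0,0],[-0.0004,0,0,0,0,0],[-0.0004,0,0,0,0,0],[-0.0004,0,0,0,0,0],[-0.0004,0,0,0,0,0],[-0.0004,0,0,0,0,0]]
  ],
  "aperture": 0.3,
  "squeeze": 22
}}

```text
time_s: 18.2
position: [0.4996, -0.1236, 0.0332]
eef_rot: [0.669, 0.743, 0.0, 0.001]
wrist_force: [5.5, 1.7, -1.4]
grip_width: 0.445
grip_force: 22.0
```

```bash
python3 - <<'E'
from h import *
a=np.radians(6.05);uy=np.array([-np.sin(a),np.cos(a)])
s=manip.state();print('moved',(s['position'][:2]-[.4933,-.0643])@uy,s['wrist_force'],s['grip_width']*94,s['grip_force'],np.abs(s['qvel']).max())
print(manip.job_done())
E
```

```text
moved -0.059634160713236455 [ 5.46703253  1.65367827 -1.42261186] 41.79956327440658 21.998721957206726 0.0014744374951096801
the job is handed in; nothing more can be done
None
```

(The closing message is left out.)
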